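# Stack the vial racks and lock the carrier

## Task

Lay the separator sheet squarely on the vial rack in the carrier and then set the second vial rack squarely on the sheet. Then lock the stack down: pressing lightly on the key, turn it a little back and forth until it finds the hidden place where it sinks in, push it fully in and turn it clockwise until the hold-down tongue is fully home over the end of the top rack. Never force the key, leave the lower rack where it is, and do not disturb the tube rack, beaker and jar.

Things in the scene. Friction and masses are not known exactly. Their poses are not given: they have to be found in the camera images.
- carrier: Aluminium carrier fixed to the bench: plate 237 x 86 x 8 mm, 28 mm high stop at its -x end, grey lock column at +x, no side walls. Origin: underside of the plate, under the stack's middle; x from stack to lock (away from the robot), z up. Lower rack's top at z = 40 mm; the sheet belongs centred, underside at z = 40, the second rack at z = 45 mm, their x along the carrier's x (either way).
- lower_rack: The white vial rack already in the carrier, 110 (x) x 62 (y) x 32 mm (z), loose, a grid of blue round caps flush in its top. Origin: centre of its underside.
- upper_rack: The second, equal white rack, 110 (x) x 62 (y) x 32 mm (z), 0.15 to 0.31 kg, flat on the bench beside the carrier. Origin: centre of its underside. Grip across y. Fingers reaching below its underside would meet the wider sheet when it is set down. The key stands out over the +x end of the stack: gripping 15 mm towards the carrier's -x end leaves more room.
- sheet: Dark stiff plastic separator sheet, 110 (x) x 66 (y) x 5 mm (z), 45 g, flat on a grey rest on the other side of the carrier. Origin: centre of its underside. Grip across y: it overhangs the rest by 12 mm at each side in y.
- sheet_rest: Grey block fixed to the bench, 85 (x) x 42 (y) x 25 mm (z), on which the sheet lies. Origin: centre of its underside.
- lock_face (a point): Centre of the lock's sloping face (64 x 60 mm), on the key's axis, at x = 118, z = 126 mm in the carrier's frame. Its z is the key's axis, pointing out of the lock, up and towards the stack, 35 degrees from vertical; x up the slope, y the carrier's y. A steel hub (radius 16 mm) stands 14 mm out of the face: keep the fingertips farther out.
- key_bow (a point): Centre of the key's flat steel bow (handle), 53 mm out from the lock face when the key is out. The bow is 28 mm wide (point x), 10 mm thick (point y, grip here) and 26 mm long (point z, the key's axis). At key_turn 0 its x, y, z are those of lock_face; they turn with the key.
- key_turn (a joint): Turn of the key about its axis, rad, positive clockwise for someone facing the lock; stops at -0.6 and 1.5, starts within 0.3 of 0. With the key fully in it takes the tongue along from about 0.5 on, and the tongue is home at about 1.4.
- key_push (a joint): How far the key is pushed in, m: 0 (out) to 0.013 (fully in); a light spring (1.5 to 3.5 N) pushes it out. Normally it meets an inner disc at 0.0015. At a hidden place (key_turn between -0.35 and 0.35, give or take 0.12, new every time) it goes through the disc; from 0.010 on it can be turned under it, and is then caught and stays at about 0.009 when let go.
- lock_disc (a joint): How far the inner disc of the lock yields under the key, m: 0 unless the key presses on it, 0.001 for every 4 N. More than 0.006 (24 N) is forcing the lock. It drops to 0 when the pressed key slips into the hidden place.
- tongue (a joint): Turn of the hold-down tongue about the key's axis, rad: about 0 at the start (pointing to the -y side of the stack), 0.9 home (pointing down the slope, its tip just over the upper rack's +x end). It stays where it is put; the key drives it.
- tongue_tip (a point): Middle of the round tip of the dark steel tongue, a bar 10 mm thick reaching 85 mm from the key's axis, 10 mm in front of the lock face. Home, the tip's underside is about 3 mm above the upper rack's top. At the start it stands out beside the stack's -y, +x corner, 66 mm to -y and about 105 mm up: bring the racks in from above.
- tube_rack: Bystander: clear rack with capped blood tubes, 70 x 170 mm, 94 mm high. Origin: centre of its underside.
- beaker: Bystander: glass beaker, 72 mm wide, 95 mm high. Origin: centre of its underside.
- reagent: Bystander: amber jar, 60 mm wide, 120 mm high. Origin: centre of its underside.

How it is judged:
By the outcome, as a careful person would: the job done as asked, in the order asked, and still so for the second after the job is handed in, with the robot touching nothing.
It also fails if it takes over 66 s, if anything falls off the work surface, if the arm or the gripper's body presses on something with over 40 N, if the wrist force passes 120 N, or if a joint passes its speed limit or range.

## Robot

A 7-joint arm with a two-finger parallel gripper is mounted at the origin on the work surface. World frame = base frame: x ahead of the robot, y to its left, z up, the work surface at z = 0. Lengths are in mm, angles in degrees, forces in N, time in s.
With the tool pointing down it reaches from about 400 to 850 mm from the base axis. Payload 6.9 kg.
Tool frame: the origin (TCP) lies between the finger pads; the fingertips stand 14 mm ahead of it and the grasp point (between the pads) lies 5 mm behind it; z points along the fingers, y is the line along which they close (so a half turn about z gives the same grasp; the last joint's range is limited). The gripper opens to 85 mm and grips with 20 to 120 N. Pads are 22 mm wide; open, the fingers measure 114 mm over their backs; the gripper's body (76 mm by 85 mm) begins 54 mm behind the grasp point. The pads swing forward as they close: fully open they stand 13 mm farther back than shut.
Start: joints at [-65.518, 29.078, -13.613, 85.955, 7.202, 65.827, -8.869], TCP at [197.69, 592.9, 245.275] pointing down, gripper open.
Joint ranges: [-176.47, 176.47], [-13.61, 117.27], [-81.72, 77.17], [0.22, 143.17], [-87.28, 267.28], [10, 112.55], [-165.47, 165.47]. Speed limits (degrees/s): [136.94, 136.94, 180, 180, 180, 180, 180].

## Interface

Orientations are given as [roll, pitch, yaw] about the fixed x, y, z axes, in that order (R = Rz(yaw) Ry(pitch) Rx(roll)).
In Python, from workcell import r gives the robot as it stands.
- The arm moves only by the tool drive_tool, never from a script. Its argument "increments" is a list of rows, each a list of 7 numbers: the opening, from -1 (shut) to 1 (fully open), so that 0 is half open, then the shift along the tool's x, y, z in cm, then the turn, a rotation vector about the tool's x, y, z in rad. In form: [[claw, dx, dy, dz, rx, ry, rz], ...]. A call has 1 to 5 rows; each row is the pose to reach, as a shift and turn from the pose commanded when the call began, along the tool's axes at that moment; what a row does not reach only later rows make up. A row lasts 1/8 s, in which the tool goes at most 62.5 mm and 10.7 degrees, less where a joint would pass 70% of its speed; a pose out of reach is approached as far as the arm can. A call with a gripper value outside its range is refused whole. The fingers move at their own pace and stop on an object; the grip force is fixed at half the most. Time passes only in rows, so rows that repeat a pose let the fingers close. It gives the time, the measured TCP pose, the force, the opening and the grip force at its end, in the units of the state.
- r.sense(): the state, without advancing time (a new reading comes with each control period).
- r.snapshot(name): name is "scene" or "side" or "wrist"; returns a dict with "pixels" (420x560x3 uint8, red, green, blue), "mtx" (3x3 intrinsics, pixels), "extrinsics" (4x4, takes a point from world to camera coordinates); the wrist camera has in their place "T_tool_cam" (4x4, takes a point from camera to tool coordinates, whose origin is the TCP and whose axes are the flange's). Camera axes: x right, y down, z forward; pixel columns grow to the right and rows downward; lengths in mm; the calibration is good to about 2 mm. A picture is of the moment at which its call begins: read the wrist's pose just before it. There is no depth.
- r.finish_job(): hands the job in; it is judged then, once.
The state is a dict: "time": time; "joints": joint angles; "joint_velocities": joint speeds; "joint_torque": joint torques, N m; "eef_pos": TCP position; "tcp_rot": TCP orientation; "contact_force": force on the tool from outside, world axes, zero at the start; "wrist_torque": the same for the moment, N m; "width": finger opening in mm; "gripper_force": force on a finger pad.
Only numpy, scipy, OpenCV 4.12 (cv2) and the standard library are available. Lean on these libraries where they do the work, as an engineer would, in place of code of your own. Each camera call takes 0.05 s, during which the arm holds its last target. There are 200 camera calls.

## Working session

There is one attempt and no reset: what is moved stays moved. The work goes in short steps, Python scripts to look and compute and a tool call to move; the robot and the scene stay as the last step left them, time stands still between calls to the robot, and variables do not carry over. Pictures are saved under pics/ and viewed, at most 10 in all, crops included, and the job is handed in when it is done.

Besides the shell and the picture viewer there is one more tool, called by a JSON object that holds its "op" and its "data", one argument or row to a line. drive_tool: Moves the arm, as the interface text tells. Its arguments: {"type":"object","properties":{"increments":{"type":"array"}},"required":["increments"]}

```bash
mkdir -p pics; ls; python3 - <<'E'
from workcell import r
import cv2,numpy as np,pickle
s=r.sense();print({k:np.round(v,3).tolist() for k,v in s.items()})
D={}
for n in("scene","side","wrist"):
    d=r.snapshot(n);D[n]=d;cv2.imwrite(f"pics/{n}0.png",d["pixels"][:,:,::-1])
    for k in d:
        if k!="pixels":print(n,k,np.round(d[k],3).tolist())
D['s']=s;pickle.dump(D,open('d0.pkl','wb'))
E
```

```text
pics
{'time': 0.0, 'joints': [-65.517, 29.125, -13.61, 86.009, 7.203, 65.827, -8.869], 'joint_velocities': [-0.015, 0.086, -0.032, -0.004, 0.047, 0.054, -0.055], 'joint_torque': [-0.0, -62.059, -2.187, -24.964, 0.013, 0.012, -0.0], 'eef_pos': [197.595, 592.436, 244.435], 'tcp_rot': [-179.898, 0.002, 161.564], 'contact_force': [0.579, -0.825, -0.023], 'wrist_torque': [-0.004, 0.02, 0.031], 'gripper_force': 0.0, 'width': 84.904}
scene mtx [[420.067, 0.0, 276.6], [0.0, 420.067, 217.235], [0.0, 0.0, 1.0]]
scene extrinsics [[0.668, 0.744, -0.015, -445.752], [0.504, -0.466, -0.727, -147.122], [-0.548, 0.478, -0.686, 1329.263], [0.0, 0.0, 0.0, 1.0]]
side mtx [[509.779, 0.0, 278.393], [0.0, 509.779, 202.077], [0.0, 0.0, 1.0]]
side extrinsics [[0.996, -0.089, 0.017, -581.566], [-0.053, -0.728, -0.684, 150.174], [0.074, 0.68, -0.729, 1277.125], [0.0, 0.0, 0.0, 1.0]]
wrist mtx [[313.201, 0.0, 280.942], [0.0, 313.201, 206.937], [0.0, 0.0, 1.0]]
wrist T_tool_cam [[0.0, -0.951, -0.309, 78.99], [1.0, 0.0, 0.001, 0.354], [-0.001, -0.309, 0.951, -128.78], [0.0, 0.0, 0.0, 1.0]]
```

View pics/scene0.png

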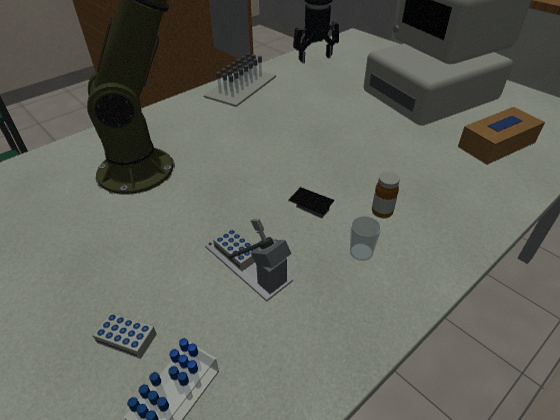

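View pics/side0.png

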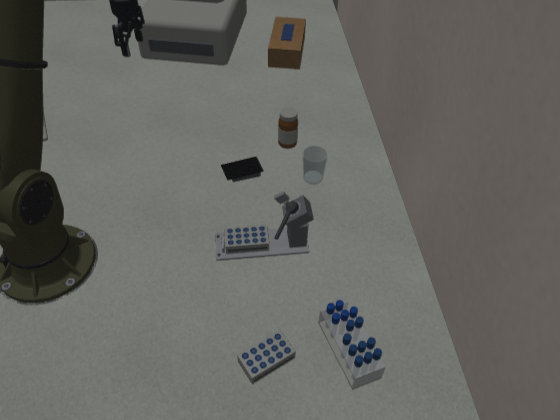

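The scene view shows the carrier near (250,265), the sheet at (312,201), and the second rack at (125,332) next to the tube rack. In the side view these are at (262,240), (242,168) and (267,355), and the key bow is at (281,197).

```bash
cat > h.py <<'E'
import numpy as np,cv2,pickle
from scipy.spatial.transform import Rotation as R
def cam(d,s=None):
    """cam->world rotation, centre"""
    if 'extrinsics' in d:
        E=np.array(d['extrinsics']);return E[:3,:3].T,-E[:3,:3].T@E[:3,3]
    T=np.array(d['T_tool_cam']);Rt=R.from_euler('xyz',s['tcp_rot'],degrees=True).as_matrix()
    return Rt@T[:3,:3],Rt@T[:3,3]+np.array(s['eef_pos'])
def ray(d,uv,s=None):
    Rc,c=cam(d,s);K=np.array(d['mtx']);uv=np.atleast_2d(np.float64(uv))
    v=np.c_[(uv-K[:2,2])/[K[0,0],K[1,1]],np.ones(len(uv))]@Rc.T
    return c,v
def plane(d,uv,z,s=None):
    c,v=ray(d,uv,s);return c+v*((z-c[2])/v[:,2])[:,None]
def proj(d,P,s=None):
    Rc,c=cam(d,s);q=(np.atleast_2d(P)-c)@Rc;q=q@np.array(d['mtx']).T;return q[:,:2]/q[:,2:]
def tri(rs):
    A=0;b=0
    for c,v in rs:
        v=v[0]/np.linalg.norm(v[0]);M=np.eye(3)-np.outer(v,v);A=A+M;b=b+M@c
    return np.linalg.solve(A,b)
def blobs(m,lo,hi,roi):
    M=np.zeros_like(m);x0,y0,x1,y1=roi;M[y0:y1,x0:x1]=m[y0:y1,x0:x1]
    n,l,st,ce=cv2.connectedComponentsWithStats(M)
    return np.array([ce[i] for i in range(1,n) if lo<=st[i,4]<=hi])
def blue(p):
    h=cv2.cvtColor(p,cv2.COLOR_RGB2HSV);return cv2.inRange(h,(95,80,30),(130,255,255))
E
python3 - <<'E'
from h import *
D=pickle.load(open('d0.pkl','rb'))
def rect(P):
    (c,wh,a)=cv2.minAreaRect(np.float32(P[:,:2]));b=cv2.boxPoints((c,wh,a))
    e=b[1]-b[0];f=b[2]-b[1];e=e if np.linalg.norm(e)>np.linalg.norm(f) else f
    return np.round(c,1),np.round(wh,1),round(float(np.degrees(np.arctan2(e[1],e[0]))),1)
for n,rois in dict(scene=dict(low=(200,220,262,268),up=(90,305,160,360)),side=dict(low=(218,222,275,252),up=(234,328,300,384))).items():
    d=D[n]
    for k,roi in rois.items():
        b=blobs(blue(d['pixels']),6,90,roi);P=plane(d,b,40 if k=='low' else 32)
        print(n,k,len(b),rect(P),P.mean(0).round(1))
for n,roi in dict(scene=(280,180,340,220),side=(215,150,270,185)).items():
    d=D[n];v=d['pixels'].max(2);m=np.uint8(v<32)*255;x0,y0,x1,y1=roi
    M=np.zeros_like(m);M[y0:y1,x0:x1]=m[y0:y1,x0:x1]
    ct=max(cv2.findContours(M,0,2)[0],key=cv2.contourArea)[:,0]
    print(n,'sheet',rect(plane(d,ct,30)), rect(plane(d,ct,27)))
S=[]
for n,roi in dict(scene=(190,205,320,310),side=(205,175,330,265)).items():
    x0,y0,x1,y1=roi;S.append(cv2.resize(D[n]['pixels'][y0:y1,x0:x1],(400,400*(y1-y0)//(x1-x0)),interpolation=cv2.INTER_CUBIC))
    print(n,roi)
for n,roi in dict(scene=(275,175,345,225),side=(210,145,280,195)).items():
    x0,y0,x1,y1=roi;S.append(cv2.resize(D[n]['pixels'][y0:y1,x0:x1],(400,285),interpolation=cv2.INTER_CUBIC))
H=315
a=np.hstack([cv2.copyMakeBorder(s,0,330-s.shape[0],0,0,0) for s in S[:2]]);b=np.hstack([s[:260] for s in S[2:]])
cv2.imwrite('pics/c1.png',np.vstack([a,b])[:600,:,::-1])
E
```

```text
scene low 14 (array([498. ,  18.4]), array([83.8, 38.7]), 1.7) [495.9  19.2  40. ]
scene up 15 (array([ 525.1, -302.1]), array([82.5, 38.3]), 27.8) [ 525.  -302.1   32. ]
side low 15 (array([502.2,  17.3]), array([82.6, 38.5]), 1.1) [502.1  17.4  40. ]
side up 15 (array([ 530. , -303.2]), array([82.6, 38.4]), 28.5) [ 529.9 -303.2   32. ]
scene sheet (array([502.4, 275.1]), array([112.7,  79.3]), 15.8) (array([500.1, 277.6]), array([113.1,  79.6]), 15.8)
side sheet (array([501.8, 276.7]), array([106.1,  68.1]), 15.8) (array([501.8, 279.9]), array([106.5,  68.3]), 15.8)
scene (190, 205, 320, 310)
side (205, 175, 330, 265)
```

View pics/c1.png

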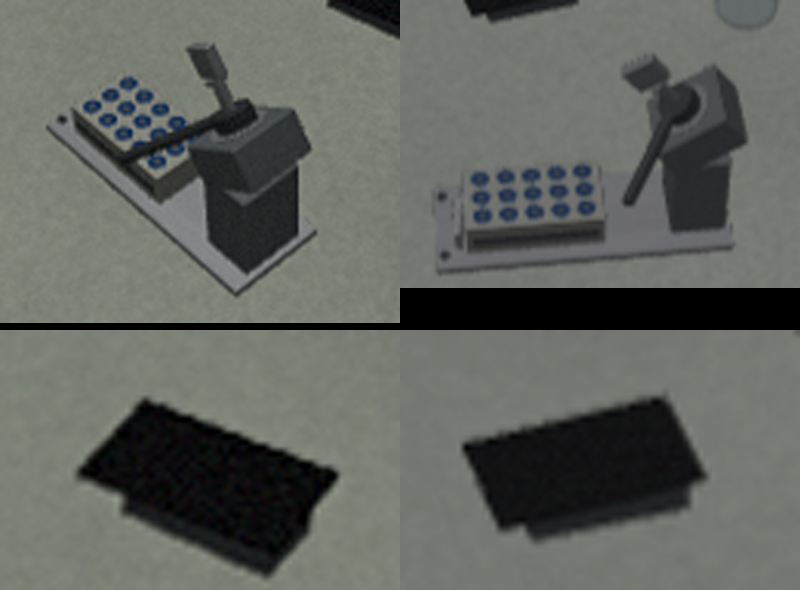

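The crops confirm the layout: the key bow is at the upper left of the lock, the tongue points to −y, and the sheet overhangs its rest. Next I move over the sheet.

```bash
cat >> h.py <<'E'
def go(pos,rpy,s=None,ref=None):
    """shift (cm) and rotvec (rad) in tool axes from measured pose (or ref=(pos,rpy)) to target"""
    if ref is None:
        if s is None:
            from workcell import r;s=r.sense()
        ref=(s['eef_pos'],s['tcp_rot'])
    Ra=R.from_euler('xyz',ref[1],degrees=True);Rb=R.from_euler('xyz',rpy,degrees=True)
    print('go',np.round(Ra.inv().apply(np.array(pos)-ref[0])/10,2).tolist(),(Ra.inv()*Rb).as_rotvec().round(3).tolist())
E
python3 - <<'E'
from h import *
go((502,276,135),(180,0,196))
go((502,276,200),(180,0,196))
D=pickle.load(open('d0.pkl','rb'))
print(plane(D['side'],[[288,146],[314,181]],0).round(),plane(D['scene'],[[384,214],[362,257]],0).round())
E
```

```text
go [-38.89, -20.39, 10.99] [-0.001, -0.0, -0.601]
go [-38.89, -20.4, 4.49] [-0.001, -0.0, -0.601]
[[650. 400.   0.]
 [710. 239.   0.]] [[655. 412.   0.]
 [716. 244.   0.]]
```

{"op": "drive_tool", "data": {
  "increments": [
    [1, -4.9, -2.55, 0.5, 0, 0, 0],
    [1, -9.8, -5.1, 1, 0, 0, 0],
    [1, -14.7, -7.7, 2, 0, 0, 0],
    [1, -19.6, -10.2, 3, 0, 0, 0],
    [1, -24.5, -12.8, 4, 0, 0, 0]
  ]
}}

```text
time: 0.78
eef_pos: [390.7, 392.6, 204.9]
tcp_rot: [-180.0, -0.0, 161.6]
contact_force: [1.1, 0.8, 0.1]
width: 85.3
gripper_force: 0.0
```

{"op": "drive_tool", "data": {
  "increments": [
    [1, -4.8, -2.5, 1.5, 0, 0, -0.15],
    [1, -9.6, -5.1, 3.5, 0, 0, -0.3],
    [1, -14.4, -7.6, 5.5, 0, 0, -0.45],
    [1, -14.4, -7.6, 7, 0, 0, -0.6],
    [1, -14.4, -7.6, 7, 0, 0, -0.6]
  ]
}}

```text
time: 1.4
eef_pos: [501.7, 275.3, 134.0]
tcp_rot: [-180.0, -0.2, -164.2]
contact_force: [0.2, 0.9, 0.3]
width: 85.8
gripper_force: 0.0
```

```bash
python3 - <<'E'
from h import *
from workcell import r
s=r.sense();d=r.snapshot('wrist');cv2.imwrite('pics/w1.png',d['pixels'][:,:,::-1]);pickle.dump((d,s),open('w1.pkl','wb'))
print(s['eef_pos'],s['tcp_rot'],s['joints'],s['time'])
v=d['pixels'].max(2)
for t in(25,32,40):
    m=np.uint8(v<t)*255
    for c in cv2.findContours(m,0,2)[0]:
        if cv2.contourArea(c)>3000:
            P=plane(d,c[:,0],30,s);q=cv2.minAreaRect(np.float32(P[:,:2]));print(t,np.round(q[0],1),np.round(q[1],1),round(q[2],1),cv2.boundingRect(c))
E
```

```text
[501.73043507 275.31128772 133.95962903] [-1.79995591e+02 -1.77801425e-01 -1.64191982e+02] [-18.88440633  31.48959032 -19.00172458 102.44651258  13.07248554
  48.39486663  61.76484907] 1.4
25 [630.9 311. ] [170.  558.3] 15.8 (0, 267, 560, 153)
25 [501.8 283.2] [101.2  62.8] 15.8 (249, 149, 83, 123)
32 [630.9 311. ] [170.  558.3] 15.8 (0, 267, 560, 153)
32 [499.3 282.5] [106.3  63.2] 15.9 (248, 142, 85, 130)
40 [630.9 311. ] [170.  558.3] 15.8 (0, 267, 560, 153)
40 [499.8 282.6] [107.2  63.6] 15.8 (248, 142, 85, 131)
```

View pics/w1.png

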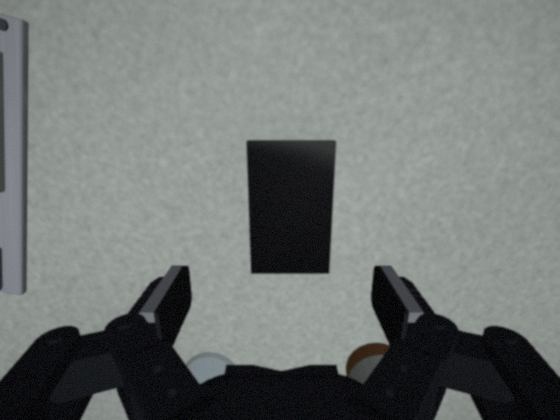

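The wrist view shows the sheet from (247,140) to (335,272). It sits about 10 px right of the finger midline and is cleanly rectangular, so I'll correct and descend.

```bash
python3 - <<'E'
from h import *
D=pickle.load(open('d0.pkl','rb'))
print(plane(D['side'],[[242.2,167.8]],30))
go((500,282.4,22),(180,0,195.8))
E
```

```text
[[502.74782747 278.31784659  30.        ]]
go [-0.02, 0.61, 11.29] [0.0, -0.002, -0.001]
```

{"op": "drive_tool", "data": {
  "increments": [
    [1, -0.05, 0.55, 4, 0, 0, 0],
    [1, -0.05, 0.55, 8, 0, 0, 0],
    [1, -0.05, 0.55, 11.3, 0, 0, 0],
    [1, -0.05, 0.55, 11.3, 0, 0, 0],
    [0.3, -0.05, 0.55, 11.3, 0, 0, 0]
  ]
}}

```text
time: 2.08
eef_pos: [501.6, 283.1, 23.9]
tcp_rot: [180.0, 0.1, -164.1]
contact_force: [0.2, 0.7, 0.4]
width: 69.8
gripper_force: 0.0
```

{"op": "drive_tool", "data": {
  "increments": [
    [0.3, 0, 0, 0, 0, 0, 0],
    [0.3, 0, 0, 0, 0, 0, 0],
    [0.3, 0, 0, 0, 0, 0, 0],
    [0.3, 0, 0, 0, 0, 0, 0]
  ]
}}

```text
time: 2.58
eef_pos: [502.0, 283.0, 24.5]
tcp_rot: [179.9, 0.2, -164.1]
contact_force: [-1.4, 1.7, 6.7]
width: 64.1
gripper_force: 66.1
```

```bash
python3 - <<'E'
from h import *
from workcell import r
s=r.sense();print(s['width'],s['gripper_force'],s['eef_pos'],s['tcp_rot'],s['contact_force'])
go((500,150,150),(180,0,181.4),s)
E
```

```text
64.1305874050547 66.11116290092468 [501.96017642 282.96332744  24.51946505] [ 179.92498359    0.19121677 -164.07103917] [-1.38204159  1.74329946  6.72727345]
go [3.8, -12.72, -12.58] [0.002, 0.003, 0.254]
```

{"op": "drive_tool", "data": {
  "increments": [
    [0.3, 0, 0, -4, 0, 0, 0],
    [0.3, 0.5, -1.5, -8.5, 0, 0, 0.05],
    [0.3, 2, -6, -12.5, 0, 0, 0.15],
    [0.3, 3.8, -12.7, -12.5, 0, 0, 0.254],
    [0.3, 3.8, -12.7, -12.5, 0, 0, 0.254]
  ]
}}

```text
time: 3.2
eef_pos: [500.1, 143.8, 148.9]
tcp_rot: [-179.8, 0.1, -179.1]
contact_force: [0.5, 1.2, -1.0]
width: 63.7
gripper_force: 66.5
```

```bash
cat >> h.py <<'E'
def rack(d,s,z,lo=20,hi=1500):
    """fit 5x3 cap grid centres seen in d on plane z: centre & yaw"""
    b=blobs(blue(d['pixels']),lo,hi,(0,0,560,420));P=plane(d,b,z,s)[:,:2];q=cv2.minAreaRect(np.float32(P))
    B=cv2.boxPoints(q);e=B[1]-B[0];f=B[2]-B[1];e=e if np.linalg.norm(e)>np.linalg.norm(f) else f
    print(len(b),'c',np.round(q[0],1),'mean',P.mean(0).round(1),np.round(q[1],1),round(float(np.degrees(np.arctan(e[1]/e[0]))),2));return b
E
python3 - <<'E'
from h import *
from workcell import r
s=r.sense();d=r.snapshot('wrist');cv2.imwrite('pics/w2.png',d['pixels'][:,:,::-1]);pickle.dump((d,s),open('w2.pkl','wb'))
print(s['eef_pos'],s['tcp_rot'],s['width'],s['gripper_force'],s['contact_force'],s['time'])
print(rack(d,s,40).round().tolist())
E
```

```text
[500.10868954 143.8089134  148.94546276] [-1.79846737e+02  1.32213764e-01 -1.79110186e+02] 63.682053951967426 66.49121046066284 [ 0.52681402  1.20805419 -1.01959087] 3.2
15 c [500.8  18. ] mean [500.8  18. ] [82.1 38.1] 1.62
[[89.0, 156.0], [114.0, 156.0], [139.0, 155.0], [143.0, 182.0], [94.0, 182.0], [119.0, 182.0], [100.0, 207.0], [123.0, 207.0], [147.0, 207.0], [127.0, 231.0], [151.0, 230.0], [104.0, 231.0], [109.0, 254.0], [132.0, 253.0], [154.0, 253.0]]
```

View pics/w2.png

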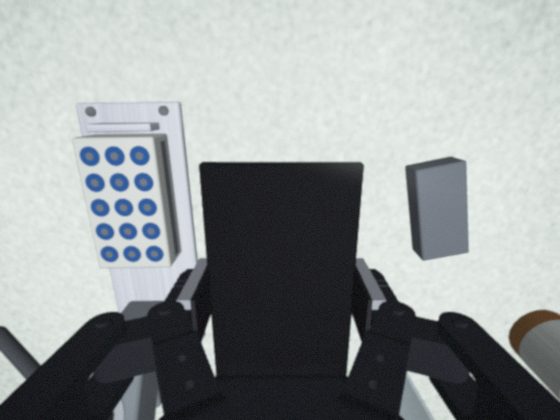

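The wrist view shows all 15 caps of the lower rack, at (89..154, 155..254). The sheet is held square, with its back edge from (200,163) to (363,161), and the plate's −x corners are at (77,102) and (182,101).

```bash
python3 - <<'E'
from h import *
d,s=pickle.load(open('w2.pkl','rb'))
Rt=R.from_euler('xyz',s['tcp_rot'],degrees=True)
v=d['pixels'].max(2)
# sheet edges: back edge rows, per column; left/right edges per row
def firstdark(a,rng): 
    for i in rng:
        if a[i]<50:return i
cols=np.arange(215,350,5);be=np.array([(c,firstdark(v[:,c],range(140,200))-.5) for c in cols])
L=np.array([(firstdark(v[y],range(185,240))-.5,y) for y in range(175,245,5)]);Rr=np.array([(firstdark(v[y],range(380,320,-1))+.5,y) for y in range(175,245,5)])
zt=s['eef_pos'][2]+5.5
for n,e in(('back',be),('L',L),('R',Rr)):
    P=Rt.inv().apply(plane(d,e,zt,s)-s['eef_pos']);print(n,P.mean(0).round(1),np.polyfit(P[:,1],P[:,0],1).round(3) if n=='back' else np.polyfit(P[:,0],P[:,1],1).round(3))
# plate right edge at z=8 and left/end
g=v.astype(int);print(v[110,170:200],v[125,70:90])
for y in(115,130,150,200,250): print(y,v[y,172:202:1].tolist())
c=plane(d,[[77,102],[182,101],[195,265]],8,s);print(c.round(1))
E
```

```text
back [56.8  0.  -5.6] [-2.8000e-02  5.6794e+01]
L [ 38.4 -31.7  -5.5] [-5.0000e-03 -3.1526e+01]
R [38.5 32.4 -5.7] [-9.0000e-03  3.2747e+01]
[222 224 224 226 228 228 229 224 214 188 163 170 204 223 225 225 228 229
 226 224 223 222 223 225 228 229 228 227 226 225] [223 224 224 226 228 228 230 228 224 215 208 214 215 215 211 209 211 219
 219 219]
115 [224, 224, 227, 226, 227, 226, 219, 200, 176, 162, 184, 214, 223, 224, 223, 225, 227, 227, 225, 227, 227, 228, 228, 228, 226, 226, 224, 225, 227, 228]
130 [225, 225, 225, 226, 228, 230, 226, 224, 212, 187, 159, 161, 197, 223, 231, 229, 234, 232, 233, 230, 229, 228, 227, 224, 224, 225, 226, 227, 229, 230]
150 [224, 225, 226, 225, 227, 226, 227, 226, 228, 226, 214, 190, 158, 154, 193, 220, 226, 228, 227, 230, 229, 230, 231, 228, 228, 226, 224, 226, 227, 229]
200 [96, 111, 137, 185, 219, 224, 227, 229, 226, 226, 228, 228, 224, 225, 225, 222, 204, 174, 153, 183, 220, 228, 230, 229, 231, 230, 231, 233, 222, 179]
250 [118, 111, 97, 81, 68, 73, 92, 109, 141, 185, 217, 225, 227, 230, 227, 226, 228, 226, 225, 225, 223, 210, 187, 162, 175, 215, 231, 233, 234, 233]
[[421.7 -24.    8. ]
 [419.6  61.9   8. ]
 [569.5  62.1   8. ]]
```

```bash
python3 - <<'E'
from h import *
d,s=pickle.load(open('w2.pkl','rb'))
e=np.array([[180,115],[181.5,130],[183.5,150],[189,200],[194.2,250]])
P=plane(d,e,8,s);p=np.polyfit(P[:,0],P[:,1],1);print(P.round(1).tolist(),np.degrees(np.arctan(p[0])),np.polyval(p,500.8)-43/np.cos(p[0]))
a=np.radians(1.5);X=np.array([np.cos(a),np.sin(a)]);Y=np.array([-X[1],X[0]])
c=np.array([501,18.2])
t=c+1.8*X+0.35*Y   # tool x=-X, tool y = ? 
print(t)
go((*t,120),(180,0,181.5),s);go((*t,40.0),(180,0,181.5),s)
E
```

```text
[[430.6, 59.3, 8.0], [442.7, 59.6, 8.0], [459.3, 59.9, 8.0], [504.0, 61.2, 8.0], [553.5, 62.4, 8.0]] 1.4891089071235923 18.075970312984957
[502.79022125  18.59699857]
go [-0.07, -12.52, 2.93] [-0.003, 0.002, -0.011]
go [-0.05, -12.49, 10.93] [-0.003, 0.002, -0.011]
```

{"op": "drive_tool", "data": {
  "increments": [
    [0.3, 0, -4, 0, 0, 0, 0],
    [0.3, 0, -8.5, 0, 0, 0, -0.011],
    [0.3, -0.05, -12.55, 0, -0.003, 0.002, -0.011],
    [0.3, -0.05, -12.55, 4, -0.003, 0.002, -0.011],
    [0.3, -0.05, -12.55, 9, -0.003, 0.002, -0.011]
  ]
}}

```text
time: 3.88
eef_pos: [504.9, 24.7, 57.7]
tcp_rot: [179.8, 0.2, -178.0]
contact_force: [0.8, 0.1, -1.4]
width: 63.9
gripper_force: 66.5
```

{"op": "drive_tool", "data": {
  "increments": [
    [0.3, 0, 0, 0, 0, 0, 0],
    [0.3, 0, 0, 0.5, 0, 0, 0],
    [0.3, 0, 0, 1, 0, 0, 0],
    [0.3, 0, 0, 1.4, 0, 0, 0]
  ]
}}

```text
time: 4.38
eef_pos: [504.5, 23.8, 47.3]
tcp_rot: [179.9, 0.1, -178.0]
contact_force: [-14.6, 0.3, 74.4]
width: 64.2
gripper_force: 109.3
```

```bash
python3 - <<'E'
from h import *
go((502.8,17.9,39.5),(180,0,181.5))
E
```

```text
go [0.19, -0.59, 0.78] [0.002, 0.003, 0.009]
```

The fingertip is resting on the rack because my last offset came from a pose read while the arm was still moving. I'll lift and settle before measuring again.

{"op": "drive_tool", "data": {
  "increments": [
    [0.3, 0, 0, -2, 0, 0, 0],
    [0.3, 0, 0, -6, 0, 0, 0],
    [0.3, 0, 4, -10, 0, 0, 0],
    [0.3, 0, 10, -11, 0, 0, 0],
    [0.3, 0, 10, -11, 0, 0, 0]
  ]
}}

```text
time: 5.0
eef_pos: [500.1, 129.7, 156.2]
tcp_rot: [179.6, 0.2, -177.5]
contact_force: [-0.4, -0.5, -0.5]
width: 64.0
gripper_force: 69.1
```

{"op": "drive_tool", "data": {
  "increments": [
    [0.3, 0, 0, 0, 0, 0, 0],
    [0.3, 0, 0, 0, 0, 0, 0],
    [0.3, 0, 0, 0, 0, 0, 0]
  ]
}}

```text
time: 5.38
eef_pos: [499.7, 122.1, 153.3]
tcp_rot: [179.9, -0.1, -178.1]
contact_force: [0.5, -0.5, -0.7]
width: 64.2
gripper_force: 69.1
```

```bash
python3 - <<'E'
from h import *
from workcell import r
s=r.sense();d=r.snapshot('wrist');cv2.imwrite('pics/w3.png',d['pixels'][:,:,::-1]);pickle.dump((d,s),open('w3.pkl','wb'))
print(s['eef_pos'],s['tcp_rot'],s['width'],s['gripper_force'],s['contact_force'],s['time'])
rack(d,s,40)
d2=r.snapshot('side');P=plane(d2,blobs(blue(d2['pixels']),6,90,(218,222,275,252)),40);q=cv2.minAreaRect(np.float32(P[:,:2]));print(len(P),q)
v=d['pixels'].max(2);Rt=R.from_euler('xyz',s['tcp_rot'],degrees=True)
def fd(a,rng): return next(i for i in rng if a[i]<50)
be=np.array([(c,fd(v[:,c],range(120,220))-.5) for c in range(215,350,5)])
L=np.array([(fd(v[y],range(185,260))-.5,y) for y in range(185,245,5)]);Rr=np.array([(fd(v[y],range(385,320,-1))+.5,y) for y in range(185,245,5)])
for n,e in(('back',be),('L',L),('R',Rr)):
    P=Rt.inv().apply(plane(d,e,s['eef_pos'][2]+5.5,s)-s['eef_pos']);print(n,P.mean(0).round(1),np.polyfit(P[:,1],P[:,0],1).round(3) if n=='back' else np.polyfit(P[:,0],P[:,1],1).round(3))
E
```

```text
[499.73997444 122.11105684 153.33964152] [ 1.79860575e+02 -1.47367759e-01 -1.78098260e+02] 64.2385205558391 69.07615542411804 [ 0.51734661 -0.52260247 -0.74080853] 5.375
15 c [500.8  17.6] mean [500.8  17.6] [82.3 38.2] 1.6
15 ((502.2735595703125, 17.30414581298828), (82.29499053955078, 38.777767181396484), 1.4689021110534668)
back [56.7  0.  -5.4] [-3.9000e-02  5.6694e+01]
L [ 36.3 -31.7  -5.5] [-8.0000e-03 -3.1419e+01]
R [36.2 32.5 -5.3] [2.0000e-03 3.2473e+01]
```

View pics/w3.png

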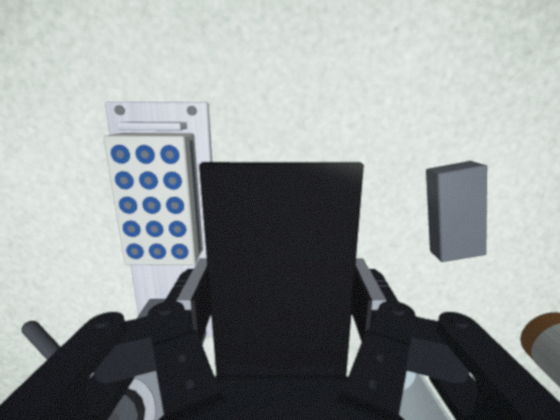

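The rack hasn't moved (caps at 120..180, 154..252) and the sheet is still held square. I'll recompute from the settled pose.

```bash
python3 - <<'E'
from h import *
go((502.7,17.5,62),(180,0,181.5))
E
```

```text
go [0.04, -10.53, 9.11] [0.003, -0.003, 0.008]
```

{"op": "drive_tool", "data": {
  "increments": [
    [0.3, 0, -4, 0, 0, 0, 0],
    [0.3, 0.04, -8.5, 0, 0.003, -0.003, 0.008],
    [0.3, 0.04, -10.5, 2, 0.003, -0.003, 0.008],
    [0.3, 0.04, -10.5, 6, 0.003, -0.003, 0.008],
    [0.3, 0.04, -10.5, 9.1, 0.003, -0.003, 0.008]
  ]
}}

```text
time: 6.1
eef_pos: [502.7, 17.7, 61.1]
tcp_rot: [-180.0, 0.0, -178.6]
contact_force: [-0.5, 0.1, 0.1]
width: 63.8
gripper_force: 69.1
```

{"op": "drive_tool", "data": {
  "increments": [
    [0.3, 0, 0, 0, 0, 0, 0],
    [0.3, 0, 0, 0, 0, 0, 0],
    [0.3, 0, 0, 0, 0, 0, 0],
    [0.3, 0, 0, 0, 0, 0, 0]
  ]
}}

```text
time: 6.6
eef_pos: [503.4, 18.8, 63.3]
tcp_rot: [-180.0, 0.2, -178.4]
contact_force: [0.2, 0.7, -0.2]
width: 63.8
gripper_force: 69.0
```

```bash
python3 - <<'E'
from h import *
go((502.7,17.5,39.5),(180,0,181.5))
E
```

```text
go [0.08, -0.12, 2.38] [-0.0, 0.003, 0.001]
```

{"op": "drive_tool", "data": {
  "increments": [
    [0.3, 0.08, -0.12, 0.5, 0, 0.003, 0],
    [0.3, 0.08, -0.12, 1, 0, 0.003, 0],
    [0.3, 0.08, -0.12, 1.5, 0, 0.003, 0],
    [0.3, 0.08, -0.12, 1.9, 0, 0.003, 0],
    [0.3, 0.08, -0.12, 2.1, 0, 0.003, 0]
  ]
}}

```text
time: 7.22
eef_pos: [501.9, 17.5, 40.8]
tcp_rot: [180.0, -0.1, -178.4]
contact_force: [-0.2, -0.6, -0.8]
width: 64.1
gripper_force: 69.1
```

{"op": "drive_tool", "data": {
  "increments": [
    [0.3, 0, 0, 0, 0, 0, 0],
    [0.3, 0, 0, 0.15, 0, 0, 0],
    [0.3, 0, 0, 0.25, 0, 0, 0]
  ]
}}

```text
time: 7.6
eef_pos: [502.3, 17.5, 39.5]
tcp_rot: [-180.0, -0.1, -178.4]
contact_force: [-3.7, 0.1, 18.5]
width: 64.1
gripper_force: 70.7
```

{"op": "drive_tool", "data": {
  "increments": [
    [0.3, 0, 0, -0.1, 0, 0, 0],
    [0.7, 0, 0, -0.1, 0, 0, 0],
    [1, 0, 0, -0.1, 0, 0, 0],
    [1, 0, 0, -0.1, 0, 0, 0],
    [1, 0, 0, -0.1, 0, 0, 0]
  ]
}}

```text
time: 8.22
eef_pos: [502.0, 17.5, 39.7]
tcp_rot: [-180.0, -0.1, -178.4]
contact_force: [0.5, 0.2, -0.3]
width: 85.3
gripper_force: 0.0
```

{"op": "drive_tool", "data": {
  "increments": [
    [1, 0, 0, -3, 0, 0, 0],
    [1, 0, 0, -7, 0, 0, 0],
    [1, 0, 0, -11, 0, 0, 0],
    [1, 0, 0, -11, 0, 0, 0],
    [1, 0, 0, -11, 0, 0, 0]
  ]
}}

```text
time: 8.85
eef_pos: [501.9, 17.4, 149.4]
tcp_rot: [-180.0, -0.1, -178.4]
contact_force: [0.3, -0.4, -0.7]
width: 85.7
gripper_force: 0.0
```

```bash
python3 - <<'E'
from h import *
from workcell import r
s=r.sense();d=r.snapshot('wrist');cv2.imwrite('pics/w4.png',d['pixels'][:,:,::-1]);pickle.dump((d,s),open('w4.pkl','wb'))
print(s['eef_pos'],s['tcp_rot'],s['width'],s['contact_force'],s['time'])
v=d['pixels'].max(2)
for t in(40,60):
    for c in cv2.findContours(np.uint8(v<t)*255,0,2)[0]:
        if cv2.contourArea(c)>2000:
            q=cv2.minAreaRect(np.float32(plane(d,c[:,0],45,s)[:,:2]));print(t,np.round(q[0],1),np.round(q[1],1),round(q[2],2),cv2.boundingRect(c))
go((440,-180,215),(180,0,208),s)
E
```

```text
[501.94492925  17.37769758 149.42347642] [-1.79989311e+02 -1.34100950e-01 -1.78446779e+02] 85.65499623402532 [ 0.27260554 -0.35673023 -0.68454999] 8.85
40 [636.4  20.2] [170.4 559.7] 1.56 (0, 267, 560, 153)
40 [499.7  17.9] [106.8  63.6] 1.53 (239, 139, 85, 131)
60 [635.9  20.2] [171.4 559.7] 1.56 (0, 266, 560, 154)
60 [499.3  17.9] [107.5  64.2] 1.57 (238, 138, 87, 132)
go [6.74, -19.56, -6.54] [0.0, -0.002, -0.462]
```

View pics/w4.png

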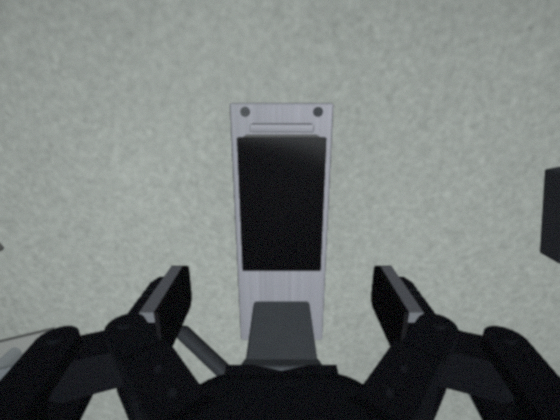

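The sheet lies centred on the rack, at (238..326, 137..271), between the plate edges at 231 and 332. Now for the second rack.

```bash
python3 - <<'E'
from h import *
D=pickle.load(open('d0.pkl','rb'));d=D['side'];b=blobs(blue(d['pixels']),6,200,(315,295,390,385))
P=plane(d,b,90);print(cv2.minAreaRect(np.float32(P[:,:2])),len(b))
print(plane(d,[[319,318],[357,384],[383,376]],10).round())
go((515,-310,150),(180,0,208))
E
```

```text
((694.7437133789062, -314.93438720703125), (0.0, 0.0), 0.0) 1
[[ 658. -217.   10.]
 [ 715. -378.   10.]
 [ 773. -365.   10.]]
go [-0.45, -32.76, -0.1] [0.001, -0.003, -0.462]
```

{"op": "drive_tool", "data": {
  "increments": [
    [1, 0, -5.5, -1, 0, 0, 0],
    [1, 0, -11, -1, 0, 0, 0],
    [1, 0, -17, -1, 0, 0, -0.12],
    [1, -0.2, -23, -1, 0, 0, -0.3],
    [1, -0.4, -29, 0, 0, 0, -0.46]
  ]
}}

```text
time: 9.52
eef_pos: [514.1, -274.0, 148.8]
tcp_rot: [179.9, -0.1, -151.7]
contact_force: [0.9, -0.1, 0.1]
width: 85.3
gripper_force: 0.0
```

{"op": "drive_tool", "data": {
  "increments": [
    [1, 1.7, -3.4, 0, 0, 0, 0],
    [1, 1.7, -3.4, 0, 0, 0, 0],
    [1, 1.7, -3.4, 0, 0, 0, 0],
    [1, 1.7, -3.4, 0, 0, 0, 0]
  ]
}}

```text
time: 10.02
eef_pos: [515.4, -308.4, 149.5]
tcp_rot: [179.9, -0.1, -151.9]
contact_force: [0.3, -1.3, 0.3]
width: 85.2
gripper_force: 0.0
```

```bash
python3 - <<'E'
from h import *
from workcell import r
s=r.sense();d=r.snapshot('wrist');pickle.dump((d,s),open('w5.pkl','wb'));cv2.imwrite('pics/w5.png',d['pixels'][:,:,::-1])
print(s['eef_pos'],s['tcp_rot'],s['time'],s['joints'])
P=plane(d,blobs(blue(d['pixels']),20,1500,(0,0,560,420)),32,s)[:,:2]
c0=np.array([528,-303]);P=P[np.linalg.norm(P-c0,axis=1)<70];print(len(P),P.mean(0),cv2.minAreaRect(np.float32(P)))
E
```

```text
[ 515.35237696 -308.369181    149.46025432] [ 1.79883500e+02 -1.03286446e-01 -1.51942398e+02] 10.025 [ 42.06277935  32.88877332 -21.63136406  97.0749992   14.53202232
  52.97265759 132.79845669]
15 [ 528.30119944 -302.16331539] ((528.2698974609375, -302.1639404296875), (82.15457153320312, 38.185302734375), 28.175779342651367)
```

```bash
python3 - <<'E'
from h import *
go((515.1,-309.3,18),(180,0,208.2))
E
```

```text
go [0.04, -0.07, 13.17] [0.001, -0.002, -0.003]
```

{"op": "drive_tool", "data": {
  "increments": [
    [1, 0, -0.07, 4, 0, 0, 0],
    [1, 0, -0.07, 8.5, 0, 0, 0],
    [1, 0.04, -0.07, 12, 0, -0.002, -0.003],
    [1, 0.04, -0.07, 13.1, 0, -0.002, -0.003],
    [0.4, 0.04, -0.07, 13.1, 0, -0.002, -0.003]
  ]
}}

```text
time: 10.7
eef_pos: [515.1, -310.5, 18.9]
tcp_rot: [179.9, 0.0, -151.9]
contact_force: [0.6, -0.6, 0.2]
width: 70.1
gripper_force: 0.0
```

{"op": "drive_tool", "data": {
  "increments": [
    [0.2, 0, 0, 0, 0, 0, 0],
    [0.2, 0, 0, 0, 0, 0, 0],
    [0.2, 0, 0, 0, 0, 0, 0],
    [0.2, 0, 0, 0, 0, 0, 0]
  ]
}}

```text
time: 11.2
eef_pos: [515.6, -311.4, 20.2]
tcp_rot: [-179.9, 0.1, -151.9]
contact_force: [-1.2, -0.1, 6.6]
width: 60.6
gripper_force: 67.4
```

```bash
python3 - <<'E'
from h import *
from workcell import r
s=r.sense();print(s['eef_pos'],s['tcp_rot'],s['width'],s['gripper_force'],s['contact_force'])
go((487,-140,165),(180,0,208.2),s)
E
```

```text
[ 515.6040112  -311.40450561   20.22165037] [-1.79938461e+02  8.34454813e-02 -1.51918424e+02] 60.5566282129495 67.42172598838806 [-1.19963008 -0.1254919   6.58365064]
go [-5.57, 16.45, -14.49] [-0.001, 0.001, -0.002]
```

{"op": "drive_tool", "data": {
  "increments": [
    [0.2, 0, 0, -4, 0, 0, 0],
    [0.2, 0, 0, -9, 0, 0, 0],
    [0.2, -1, 3, -14.5, 0, 0, 0.1],
    [0.2, -3, 8.5, -14.5, 0, 0, 0.28],
    [0.2, -5.5, 14, -14.5, 0, 0, 0.466]
  ]
}}

```text
time: 11.82
eef_pos: [497.1, -160.9, 165.1]
tcp_rot: [180.0, 0.1, -179.1]
contact_force: [1.5, 0.1, -1.7]
width: 60.5
gripper_force: 66.5
```

{"op": "drive_tool", "data": {
  "increments": [
    [0.2, 0, 1, 0, 0, 0, 0],
    [0.2, 0, 1, 0, 0, 0, 0],
    [0.2, 0, 1, 0, 0, 0, 0],
    [0.2, 0, 1, 0, 0, 0, 0]
  ]
}}

```text
time: 12.32
eef_pos: [497.0, -153.6, 163.6]
tcp_rot: [180.0, -0.0, -178.7]
contact_force: [-0.4, -0.2, -1.3]
width: 60.9
gripper_force: 66.5
```

```bash
python3 - <<'E'
from h import *
from workcell import r
s=r.sense();d=r.snapshot('wrist');pickle.dump((d,s),open('w6.pkl','wb'));cv2.imwrite('pics/w6.png',d['pixels'][:,:,::-1])
print(s['eef_pos'],s['tcp_rot'],s['time'],s['width'],s['gripper_force'])
b=blobs(blue(d['pixels']),60,3000,(150,80,420,300));Rt=R.from_euler('xyz',s['tcp_rot'],degrees=True)
P=Rt.inv().apply(plane(d,b,s['eef_pos'][2]+11.8,s)-s['eef_pos']);print(P.round(1).tolist());print(b.round().tolist())
E
```

```text
[ 497.01652131 -153.56953711  163.62684461] [ 1.79966724e+02 -3.60718729e-02 -1.78744640e+02] 12.325 60.90366097050768 66.51504278182983
[[25.6, -18.9, -11.8], [25.7, 0.2, -11.8], [25.9, 19.3, -11.8], [5.4, -18.7, -11.8], [5.4, 0.4, -11.8], [5.5, 19.4, -11.8]]
[[234.0, 243.0], [281.0, 242.0], [327.0, 242.0], [236.0, 286.0], [281.0, 286.0], [325.0, 286.0]]
```

View pics/w6.png

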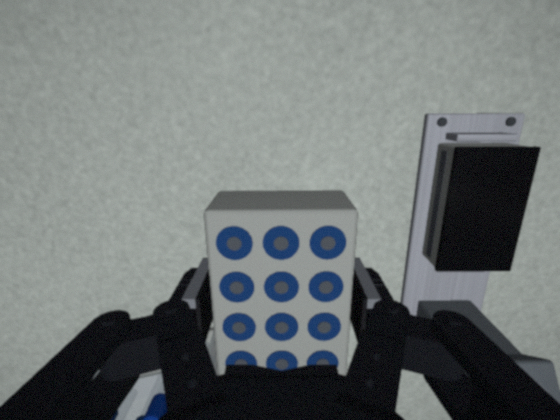

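The rack is held square, with its end cap row at pixel y≈242 and columns 234/281/327. Its centre is 15.3 mm toward the lock from the TCP. The sheet is visible at right, still in place.

```bash
python3 - <<'E'
from h import *
go((485.2,17.2,163),(180,0,181.5));go((485.2,17.2,78),(180,0,181.5))
E
```

```text
go [0.8, 17.07, 0.08] [0.001, -0.001, -0.004]
go [0.8, 17.07, 8.58] [0.001, -0.001, -0.004]
```

{"op": "drive_tool", "data": {
  "increments": [
    [0.2, 0.8, 5, 0, 0, 0, 0],
    [0.2, 0.8, 10, 0, 0, 0, 0],
    [0.2, 0.8, 15, 0, 0, 0, -0.004],
    [0.2, 0.8, 17.05, 0, 0, 0, -0.004],
    [0.2, 0.8, 17.05, 2, 0, 0, -0.004]
  ]
}}

```text
time: 13.0
eef_pos: [486.4, 20.3, 144.9]
tcp_rot: [179.9, 0.2, -178.2]
contact_force: [1.0, -0.5, -2.7]
width: 60.9
gripper_force: 66.6
```

{"op": "drive_tool", "data": {
  "increments": [
    [0.2, 0, 0, 2, 0, 0, 0],
    [0.2, 0, 0, 5, 0, 0, 0],
    [0.2, 0, 0, 6.6, 0, 0, 0],
    [0.2, 0, 0, 6.6, 0, 0, 0],
    [0.2, 0, 0, 6.6, 0, 0, 0]
  ]
}}

```text
time: 13.62
eef_pos: [485.6, 18.2, 78.5]
tcp_rot: [179.9, 0.0, -178.4]
contact_force: [0.5, -0.5, -2.2]
width: 60.7
gripper_force: 66.4
```

{"op": "drive_tool", "data": {
  "increments": [
    [0.2, 0, 0, 0, 0, 0, 0],
    [0.2, 0, 0, 0, 0, 0, 0]
  ]
}}

```text
time: 13.88
eef_pos: [485.4, 18.5, 78.7]
tcp_rot: [180.0, 0.1, -178.4]
contact_force: [0.5, 0.1, -1.2]
width: 60.7
gripper_force: 66.4
```

```bash
python3 - <<'E'
from h import *
go((485.2,17.2,65.2),(180,0,181.5))
E
```

```text
go [0.03, -0.13, 1.35] [0.001, 0.001, 0.002]
```

{"op": "drive_tool", "data": {
  "increments": [
    [0.2, 0.03, -0.13, 0.5, 0, 0, 0],
    [0.2, 0.03, -0.13, 0.9, 0, 0, 0],
    [0.2, 0.03, -0.13, 1.15, 0, 0, 0],
    [0.2, 0.03, -0.13, 1.25, 0, 0, 0],
    [0.2, 0.03, -0.13, 1.35, 0, 0, 0]
  ]
}}

```text
time: 14.5
eef_pos: [484.6, 17.3, 65.1]
tcp_rot: [180.0, -0.0, -178.4]
contact_force: [-4.7, 0.1, 17.7]
width: 61.0
gripper_force: 68.8
```

{"op": "drive_tool", "data": {
  "increments": [
    [0.2, 0, 0, 0, 0, 0, 0],
    [0.2, 0, 0, 0.08, 0, 0, 0]
  ]
}}

```text
time: 14.75
eef_pos: [484.6, 17.3, 65.1]
tcp_rot: [180.0, 0.0, -178.4]
contact_force: [-6.8, -0.1, 25.9]
width: 60.9
gripper_force: 69.9
```

{"op": "drive_tool", "data": {
  "increments": [
    [0.2, 0, 0, -0.15, 0, 0, 0],
    [0.6, 0, 0, -0.15, 0, 0, 0],
    [1, 0, 0, -0.15, 0, 0, 0],
    [1, 0, 0, -0.15, 0, 0, 0],
    [1, 0, 0, -0.15, 0, 0, 0]
  ]
}}

```text
time: 15.38
eef_pos: [484.8, 17.2, 65.2]
tcp_rot: [179.9, -0.0, -178.4]
contact_force: [0.0, 0.6, -0.1]
width: 85.4
gripper_force: 0.0
```

{"op": "drive_tool", "data": {
  "increments": [
    [1, 1, 0, -4, 0, 0, 0],
    [1, 3, 0, -9, 0, 0, 0],
    [1, 7, 0, -14, 0, 0, 0],
    [1, 7, 0, -14, 0, 0, 0],
    [1, 7, 0, -14, 0, 0, 0]
  ]
}}

```text
time: 16.0
eef_pos: [415.1, 14.9, 205.4]
tcp_rot: [180.0, 0.1, -178.4]
contact_force: [0.6, -0.2, -0.3]
width: 85.2
gripper_force: 0.0
```

```bash
python3 - <<'E'
from h import *
from workcell import r
s=r.sense();d=r.snapshot('wrist');pickle.dump((d,s),open('w7.pkl','wb'));cv2.imwrite('pics/w7.png',d['pixels'][:,:,::-1])
print(s['eef_pos'],s['tcp_rot'],s['time'],s['width'],s['joints'])
rack(d,s,77,60,3000)
D={n:r.snapshot(n) for n in('side','scene')};pickle.dump(D,open('d1.pkl','wb'))
S=[]
for n,(x0,y0,x1,y1) in dict(scene=(220,205,320,305),side=(225,175,325,275)).items():
    S.append(cv2.resize(D[n]['pixels'][y0:y1,x0:x1],(300,300),interpolation=cv2.INTER_CUBIC))
w=cv2.resize(d['pixels'][:,60:500],(314,300))
big=np.hstack(S)
cv2.imwrite('pics/c2.png',np.hstack([cv2.resize(big,(800,400))])[:,:,::-1])
E
```

```text
[415.14486133  14.94034741 205.36787872] [ 1.79966910e+02  5.88052437e-02 -1.78402657e+02] 16.0 85.22581229046017 [ 10.07940704  13.63155298 -19.27676414 118.84791572   5.94254891
  48.34925472  78.9520734 ]
15 c [500.1  18.4] mean [500.1  18.3] [82.2 38.2] 2.12
```

View pics/w7.png

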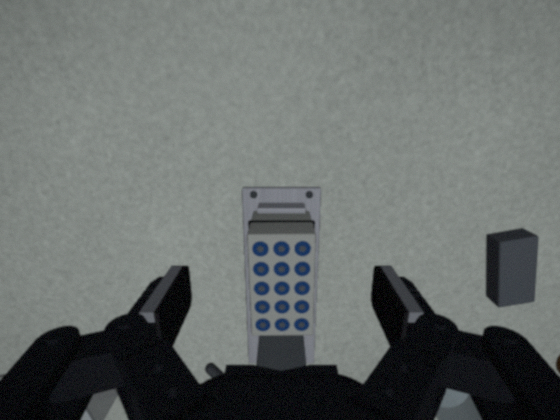

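View pics/c2.png

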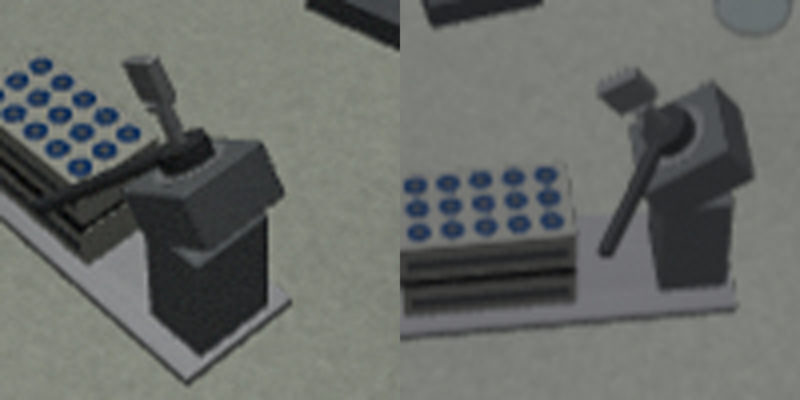

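The rack sits square on the sheet: caps at (260..303, 248..325), centre (500.1, 18.4), yaw about 2°. The crops show the tongue clear to −y and the bow near scene (257,224) / side (282,197). Next I line up on the key axis.

```bash
cat >> h.py <<'E'
YAW=np.radians(1.5);O=np.array([500.8,18.0,0]);Rc=R.from_euler('z',YAW)
AX=np.array([-np.sin(np.radians(35)),0,np.cos(np.radians(35))])
def keypose(out,turn=0):
    """TCP pose on key axis, 'out' mm from the lock face"""
    p=O+Rc.apply(np.array([118,0,126])+out*AX)
    x=np.array([-AX[2],0,AX[0]]);M=np.c_[x,np.cross(-AX,x),-AX]
    Q=Rc*R.from_matrix(M)*R.from_euler('z',turn)
    return p,Q.as_euler('xyz',degrees=True)
def keyframe(s):
    """TCP in lock_face frame (x up slope,y,z out), tool turn about axis, tilt error, force in lock frame"""
    U=np.array([AX[2],0,-AX[0]]);M=np.c_[U,[0,1,0],AX]
    p=M.T@(Rc.inv().apply(np.array(s['eef_pos'])-O)-[118,0,126]);f=M.T@Rc.inv().apply(s['contact_force'])
    w=(R.from_euler('xyz',keypose(0)[1],degrees=True).inv()*R.from_euler('xyz',s['tcp_rot'],degrees=True)).as_rotvec()
    print('lock xyz',p.round(2),'rot',w.round(3),'F',f.round(1),'tq',np.round(s['wrist_torque'],2),'w',round(s['width'],1),'gf',round(s['gripper_force'],1),'t',s['time'])
E
python3 - <<'E'
from h import *
D=pickle.load(open('d1.pkl','rb'))
print('bow tri',tri([ray(D['scene'],[257,223.7]),ray(D['side'],[282,197.5])]),'expected',keypose(53)[0])
for n in D:print(n,proj(D[n],keypose(53)[0]),proj(D[n],keypose(14)[0]))
p,q=keypose(121);print(p,q);go(p,q)
E
```

```text
bow tri [590.35883302  16.07743049 174.96779904] expected [588.37043039  20.29311242 169.41505835]
side [[280.71268495 197.13017874]] [[289.59926467 205.57565822]]
scene [[257.72258349 224.96061117]] [[265.24145533 240.67487413]]
[549.38059814  19.27212773 225.11739736] [-180.    35.  -178.5]
go [-13.45, 0.04, -2.12] [0.002, -0.613, 0.002]
```

{"op": "drive_tool", "data": {
  "increments": [
    [0.2, -2, 0, -2, 0, -0.12, 0],
    [0.2, -5, 0, -3, 0, -0.25, 0],
    [0.2, -8, 0, -3, 0, -0.37, 0],
    [0.2, -11, 0, -2.5, 0, -0.5, 0],
    [0.2, -13.4, 0, -2.1, 0, -0.613, 0]
  ]
}}

```text
time: 16.77
eef_pos: [531.9, 10.6, 225.5]
tcp_rot: [-178.6, 30.3, -178.4]
contact_force: [-0.4, -1.6, -0.3]
width: 51.1
gripper_force: 0.0
```

{"op": "drive_tool", "data": {
  "increments": [
    [0.2, 0, 0, 0, 0, 0, 0],
    [0.2, 0, 0, 0, 0, 0, 0],
    [0.2, 0, 0, 0, 0, 0, 0],
    [0.2, 0, 0, 0, 0, 0, 0]
  ]
}}

```text
time: 17.27
eef_pos: [532.1, 9.5, 227.8]
tcp_rot: [-178.6, 30.4, -178.5]
contact_force: [-0.1, -0.1, 0.4]
width: 51.3
gripper_force: 0.0
```

```bash
python3 - <<'E'
from h import *
from workcell import r
s=r.sense();keyframe(s);print(s['joints'])
d=r.snapshot('wrist');pickle.dump((d,s),open('w8.pkl','wb'))
p,q=keypose(66);print(proj(d,[keypose(o)[0] for o in(66,40,14)],s).round(1))
g=cv2.cvtColor(d['pixels'],cv2.COLOR_RGB2GRAY);u,v=proj(d,p,s)[0]
u,v=int(u),int(v);print(u,v);print(cv2.resize(g[v-60:v+40,u-60:u+60],(40,33),interpolation=cv2.INTER_AREA).tolist().__str__().replace('], [','\n'))
go(*keypose(51),s)
E
```

```text
lock xyz [-12.81  -9.31 133.21] rot [ 0.025  0.08  -0.001] F [ 0.1 -0.1  0.4] tq [0.02 0.57 0.01] w 51.3 gf 0.0 t 17.275
[  8.44747739  10.7689131  -17.31526371 128.1384842   34.74783516
  13.71227383  51.51218489]
[[296.3 253.9]
 [295.5 241.1]
 [294.9 230.8]]
296 253
[[159, 125, 69, 61, 62, 55, 47, 71, 90, 99, 104, 103, 102, 103, 103, 102, 104, 103, 104, 104, 104, 105, 107, 107, 108, 107, 107, 107, 108, 107, 102, 143, 155, 156, 152, 151, 150, 152, 152, 152
157, 156, 130, 80, 61, 63, 59, 48, 46, 81, 108, 109, 108, 108, 110, 110, 110, 111, 111, 112, 113, 114, 115, 115, 115, 114, 116, 117, 117, 117, 106, 142, 153, 154, 154, 152, 151, 149, 153, 154
155, 157, 157, 143, 93, 62, 63, 61, 51, 46, 74, 105, 108, 110, 109, 110, 110, 110, 113, 112, 113, 114, 114, 115, 115, 114, 115, 116, 116, 116, 105, 144, 155, 150, 148, 152, 155, 153, 151, 152
155, 155, 159, 156, 153, 115, 66, 63, 64, 55, 47, 62, 99, 110, 110, 109, 115, 124, 130, 132, 135, 128, 121, 117, 116, 114, 115, 116, 117, 116, 105, 145, 153, 151, 150, 150, 155, 155, 155, 155
153, 156, 159, 160, 161, 160, 130, 75, 61, 64, 57, 48, 55, 89,
[... 4821 characters left out ...]
133, 134, 133, 132, 129, 128, 131, 132, 129, 131, 134, 124, 34, 6, 9, 10, 12, 35, 54, 55
133, 134, 135, 133, 135, 133, 133, 134, 134, 133, 133, 133, 134, 133, 133, 132, 131, 133, 132, 133, 132, 132, 130, 129, 130, 130, 130, 129, 128, 130, 129, 119, 30, 8, 8, 10, 8, 22, 52, 56
133, 134, 133, 134, 134, 134, 135, 135, 134, 134, 134, 135, 134, 134, 133, 133, 133, 132, 133, 132, 132, 130, 130, 128, 130, 129, 128, 128, 128, 128, 129, 118, 32, 7, 6, 8, 11, 9, 44, 56
134, 134, 135, 135, 134, 135, 134, 133, 134, 133, 134, 135, 135, 134, 133, 132, 134, 133, 132, 132, 131, 131, 130, 129, 130, 131, 130, 127, 129, 129, 129, 121, 40, 9, 10, 10, 11, 9, 31, 53]]
go [-1.94, 1.13, 8.07] [-0.025, -0.08, 0.001]
```

```bash
python3 - <<'E'
from h import *
for o in(95,85,70):go(*keypose(o))
E
```

```text
go [-1.58, 1.02, 3.68] [-0.025, -0.08, 0.001]
go [-1.66, 1.05, 4.68] [-0.025, -0.08, 0.001]
go [-1.78, 1.09, 6.17] [-0.025, -0.08, 0.001]
```

{"op": "drive_tool", "data": {
  "increments": [
    [0.2, -1.2, 1, 0.5, 0, 0, 0],
    [0.2, -1.6, 1.05, 2, 0, -0.02, 0],
    [0.2, -1.66, 1.05, 3.5, -0.02, -0.05, 0],
    [0.2, -1.66, 1.05, 4.7, -0.025, -0.08, 0],
    [0.2, -1.66, 1.05, 4.7, -0.025, -0.08, 0]
  ]
}}

```text
time: 17.95
eef_pos: [569.3, 18.2, 197.6]
tcp_rot: [-179.3, 34.5, -178.3]
contact_force: [-0.0, -0.5, -0.5]
width: 51.4
gripper_force: 0.0
```

{"op": "drive_tool", "data": {
  "increments": [
    [0.2, 0, 0, 0, 0, 0, 0],
    [0.2, 0, 0, 0, 0, 0, 0],
    [0.2, 0, 0, 0, 0, 0, 0]
  ]
}}

```text
time: 18.32
eef_pos: [568.2, 17.3, 197.9]
tcp_rot: [-179.2, 34.4, -178.3]
contact_force: [0.1, -0.1, -0.1]
width: 51.4
gripper_force: 0.0
```

```bash
python3 - <<'E'
from h import *
from workcell import r
s=r.sense();keyframe(s);print(s['joints'].round(1))
for o in(85,51):go(*keypose(o),s)
E
```

```text
lock xyz [-0.25 -2.49 87.94] rot [ 0.012  0.011 -0.002] F [ 0.  -0.1 -0.1] tq [-0.01  0.57  0.03] w 51.4 gf 0.0 t 18.325
[ 12.   16.9 -23.4 129.9  89.7  11.1  -3.1]
go [-0.03, 0.25, 0.29] [-0.012, -0.011, 0.002]
go [-0.06, 0.29, 3.69] [-0.012, -0.011, 0.002]
```

{"op": "drive_tool", "data": {
  "increments": [
    [0.2, -0.03, 0.25, 0.5, -0.012, -0.011, 0.002],
    [0.2, -0.04, 0.27, 1.3, -0.012, -0.011, 0.002],
    [0.2, -0.05, 0.28, 2.3, -0.012, -0.011, 0.002],
    [0.2, -0.06, 0.29, 3.2, -0.012, -0.011, 0.002],
    [0.2, -0.06, 0.29, 3.7, -0.012, -0.011, 0.002]
  ]
}}

```text
time: 18.95
eef_pos: [589.5, 20.1, 167.1]
tcp_rot: [-180.0, 35.0, -178.5]
contact_force: [0.6, -0.1, 0.4]
width: 51.3
gripper_force: 0.0
```

{"op": "drive_tool", "data": {
  "increments": [
    [0.2, 0, 0, 0, 0, 0, 0],
    [0.2, 0, 0, 0, 0, 0, 0],
    [0.2, 0, 0, 0, 0, 0, 0]
  ]
}}

```text
time: 19.32
eef_pos: [589.2, 20.1, 167.6]
tcp_rot: [-180.0, 35.0, -178.4]
contact_force: [-0.0, 0.1, 0.3]
width: 51.4
gripper_force: 0.0
```

```bash
python3 - <<'E'
from h import *
from workcell import r
s=r.sense();keyframe(s);print(s['joints'].round(1))
for o in(51,):go(*keypose(o),s)
E
```

```text
lock xyz [-0.39 -0.19 51.01] rot [-0.    -0.    -0.001] F [0.1 0.1 0.2] tq [-0.02  0.63 -0.05] w 51.4 gf 0.0 t 19.325
[ 16.7  22.6 -30.4 129.9 109.7  15.9 -22.2]
go [-0.04, 0.02, 0.0] [0.0, 0.0, 0.001]
```

{"op": "drive_tool", "data": {
  "increments": [
    [-0.3, 0, 0, 0, 0, 0, 0],
    [-0.6, 0, 0, 0, 0, 0, 0],
    [-0.8, 0, 0, 0, 0, 0, 0],
    [-0.9, 0, 0, 0, 0, 0, 0],
    [-0.9, 0, 0, 0, 0, 0, 0]
  ]
}}

```text
time: 19.95
eef_pos: [589.3, 19.8, 167.3]
tcp_rot: [-180.0, 35.0, -178.5]
contact_force: [-0.9, -1.0, 1.7]
width: 11.3
gripper_force: 58.6
```

{"op": "drive_tool", "data": {
  "increments": [
    [-0.9, 0, 0, 0, 0, 0, 0],
    [-0.9, 0, 0, 0, 0, 0, 0],
    [-0.9, 0, 0, 0, 0, 0, 0]
  ]
}}

```text
time: 20.32
eef_pos: [589.3, 19.9, 167.2]
tcp_rot: [-180.0, 35.0, -178.5]
contact_force: [-0.5, -2.0, 0.9]
width: 11.0
gripper_force: 58.6
```

```bash
python3 - <<'E'
from h import *
from workcell import r
s=r.sense();keyframe(s)
E
```

```text
lock xyz [-0.51 -0.45 50.7 ] rot [-0.  0. -0.] F [ 0.1 -2.   1.1] tq [-0.3   0.58 -0.19] w 11.0 gf 58.6 t 20.325
```

{"op": "drive_tool", "data": {
  "increments": [
    [-0.9, 0, 0, 0.1, 0, 0, 0],
    [-0.9, 0, 0, 0.2, 0, 0, 0],
    [-0.9, 0, 0, 0.3, 0, 0, 0],
    [-0.9, 0, 0, 0.35, 0, 0, 0],
    [-0.9, 0, 0, 0.35, 0, 0, 0]
  ]
}}

```text
time: 20.95
eef_pos: [591.3, 20.0, 164.3]
tcp_rot: [-180.0, 35.0, -178.5]
contact_force: [-0.3, -2.8, 1.7]
width: 10.8
gripper_force: 58.7
```

```bash
python3 - <<'E'
from h import *
from workcell import r
keyframe(r.sense())
E
```

```text
lock xyz [-0.53 -0.36 47.16] rot [-0.  0. -0.] F [ 0.7 -2.8  1.6] tq [-0.43  0.47 -0.28] w 10.8 gf 58.7 t 20.95
```

{"op": "drive_tool", "data": {
  "increments": [
    [-0.9, 0, 0, 0.1, 0, 0, 0],
    [-0.9, 0, 0, 0.2, 0, 0, 0],
    [-0.9, 0, 0, 0.2, 0, 0, 0]
  ]
}}

```text
time: 21.32
eef_pos: [592.5, 20.1, 162.7]
tcp_rot: [-180.0, 35.0, -178.5]
contact_force: [-0.7, -2.0, 3.2]
width: 10.5
gripper_force: 58.7
```

```bash
python3 - <<'E'
from h import *
from workcell import r
keyframe(r.sense())
E
```

```text
lock xyz [-0.52 -0.33 45.13] rot [-0.  0. -0.] F [ 1.2 -1.9  3. ] tq [-0.55  0.46 -0.34] w 10.5 gf 58.7 t 21.325
```

{"op": "drive_tool", "data": {
  "increments": [
    [-0.9, 0, 0, 0.1, 0, 0, 0],
    [-0.9, 0, 0, 0.2, 0, 0, 0],
    [-0.9, 0, 0, 0.2, 0, 0, 0],
    [-0.9, 0, 0, 0.2, 0, 0, 0]
  ]
}}

```text
time: 21.82
eef_pos: [593.5, 20.1, 161.1]
tcp_rot: [-180.0, 35.0, -178.5]
contact_force: [-1.0, -3.1, 2.6]
width: 11.0
gripper_force: 58.8
```

```bash
python3 - <<'E'
from h import *
from workcell import r
keyframe(r.sense())
E
```

```text
lock xyz [-0.56 -0.32 43.22] rot [-0.  0. -0.] F [ 0.6 -3.1  2.8] tq [-0.62  0.5  -0.4 ] w 11.0 gf 58.8 t 21.825
```

{"op": "drive_tool", "data": {
  "increments": [
    [-0.9, 0, 0, 0.1, 0, 0, 0],
    [-0.9, 0, 0, 0.2, 0, 0, 0],
    [-0.9, 0, 0, 0.3, 0, 0, 0],
    [-0.9, 0, 0, 0.3, 0, 0, 0]
  ]
}}

```text
time: 22.32
eef_pos: [595.3, 20.1, 158.6]
tcp_rot: [-180.0, 35.0, -178.5]
contact_force: [-1.4, -3.6, 2.0]
width: 10.9
gripper_force: 58.9
```

```bash
python3 - <<'E'
from h import *
from workcell import r
keyframe(r.sense())
E
```

```text
lock xyz [-0.53 -0.33 40.12] rot [-0.  0. -0.] F [-0.1 -3.5  2.5] tq [-0.67  0.42 -0.44] w 10.9 gf 58.9 t 22.325
```

{"op": "drive_tool", "data": {
  "increments": [
    [-0.9, 0, 0, 0.1, 0, 0, 0],
    [-0.9, 0, 0, 0.2, 0, 0, 0],
    [-0.9, 0, 0, 0.28, 0, 0, 0],
    [-0.9, 0, 0, 0.28, 0, 0, 0]
  ]
}}

```text
time: 22.82
eef_pos: [596.7, 20.2, 156.7]
tcp_rot: [-180.0, 35.0, -178.4]
contact_force: [-6.0, -4.4, 8.7]
width: 10.5
gripper_force: 60.3
```

```bash
python3 - <<'E'
from h import *
from workcell import r
keyframe(r.sense())
E
```

```text
lock xyz [-0.53 -0.26 37.79] rot [-0.    -0.    -0.001] F [-0.  -4.2 10.6] tq [-0.76  0.5  -0.55] w 10.5 gf 60.3 t 22.825
```

{"op": "drive_tool", "data": {
  "increments": [
    [-0.9, 0, -0.02, -0.03, 0, 0, 0.06],
    [-0.9, 0, -0.03, -0.03, 0, 0, 0.12],
    [-0.9, 0, -0.03, -0.03, 0, 0, 0.2],
    [-0.9, 0, -0.03, -0.03, 0, 0, 0.3],
    [-0.9, 0, -0.03, -0.03, 0, 0, 0.3]
  ]
}}

```text
time: 23.45
eef_pos: [596.6, 20.3, 156.7]
tcp_rot: [168.2, 33.2, 160.8]
contact_force: [-4.0, -3.4, 7.2]
width: 10.9
gripper_force: 59.7
```

```bash
python3 - <<'E'
from h import *
from workcell import r
s=r.sense();keyframe(s);print(s['joints'].round(1))
E
```

```text
lock xyz [-0.53 -0.23 37.9 ] rot [-0.001  0.     0.301] F [ 0.8 -3.3  8.2] tq [-0.6   0.51 -0.42] w 10.9 gf 59.7 t 23.45
[ 20.7  25.5 -36.5 129.6 109.8  19.8 -38.8]
```

Turning freely with low force, so I'll continue.

{"op": "drive_tool", "data": {
  "increments": [
    [-0.9, 0, 0, 0, 0, 0, 0.08],
    [-0.9, 0, 0, 0, 0, 0, 0.16],
    [-0.9, 0, 0, 0, 0, 0, 0.24],
    [-0.9, 0, 0, 0, 0, 0, 0.32],
    [-0.9, 0, 0, 0, 0, 0, 0.4]
  ]
}}

```text
time: 24.08
eef_pos: [596.6, 20.4, 156.8]
tcp_rot: [155.6, 26.0, 135.6]
contact_force: [-2.8, -3.7, 6.1]
width: 10.8
gripper_force: 59.6
```

```bash
python3 - <<'E'
from h import *
from workcell import r
s=r.sense();keyframe(s);print(s['joints'].round(1))
E
```

```text
lock xyz [-0.45 -0.1  37.93] rot [-0.001  0.     0.701] F [ 1.1 -3.6  6.7] tq [-0.65  0.48 -0.33] w 10.8 gf 59.6 t 24.075
[ 24.4  26.7 -42.1 129.6 107.1  22.6 -58.8]
```

{"op": "drive_tool", "data": {
  "increments": [
    [-0.9, 0, 0, 0, 0, 0, 0.08],
    [-0.9, 0, 0, 0, 0, 0, 0.16],
    [-0.9, 0, 0, 0, 0, 0, 0.24],
    [-0.9, 0, 0, 0, 0, 0, 0.32],
    [-0.9, 0, 0, 0, 0, 0, 0.4]
  ]
}}

```text
time: 24.7
eef_pos: [596.7, 20.4, 156.8]
tcp_rot: [148.0, 15.0, 114.1]
contact_force: [-2.7, -3.0, 6.1]
width: 10.8
gripper_force: 59.6
```

```bash
python3 - <<'E'
from h import *
from workcell import r
s=r.sense();keyframe(s);print(s['joints'].round(1))
E
```

```text
lock xyz [-0.4  -0.07 37.92] rot [-1.000e-03  0.000e+00  1.101e+00] F [ 1.3 -3.   6.6] tq [-0.56  0.39 -0.31] w 10.8 gf 59.6 t 24.7
[ 27.6  27.9 -47.1 129.5 105.1  25.4 -79.4]
```

{"op": "drive_tool", "data": {
  "increments": [
    [-0.9, 0, 0, 0, 0, 0, 0.08],
    [-0.9, 0, 0, 0, 0, 0, 0.16],
    [-0.9, 0, 0, 0, 0, 0, 0.24],
    [-0.9, 0, 0, 0, 0, 0, 0.29],
    [-0.9, 0, 0, 0, 0, 0, 0.31]
  ]
}}

```text
time: 25.32
eef_pos: [596.7, 20.5, 156.9]
tcp_rot: [145.3, 5.2, 99.1]
contact_force: [-3.5, -3.9, 5.4]
width: 10.9
gripper_force: 59.6
```

```bash
python3 - <<'E'
from h import *
from workcell import r
s=r.sense();keyframe(s);print('axial tq',Rc.inv().apply(s['wrist_torque'])@AX)
for n in('side','scene'):
    d=r.snapshot(n);pickle.dump(d,open(f'{n}2.pkl','wb'))
E
```

```text
lock xyz [-3.200e-01 -3.000e-02  3.794e+01] rot [-1.00e-03  0.00e+00  1.41e+00] F [ 0.2 -3.8  6.4] tq [-0.59  0.41 -0.3 ] w 10.9 gf 59.6 t 25.325
axial tq 0.08273262878869166
```

{"op": "drive_tool", "data": {
  "increments": [
    [-0.9, 0, 0, 0, 0, 0, 0.02],
    [-0.9, 0, 0, 0, 0, 0, 0.04],
    [-0.9, 0, 0, 0, 0, 0, 0.05],
    [-0.9, 0, 0, 0, 0, 0, 0.05]
  ]
}}

```text
time: 25.92
eef_pos: [596.7, 20.5, 156.9]
tcp_rot: [145.1, 3.6, 96.8]
contact_force: [-3.7, -3.4, 5.6]
width: 10.5
gripper_force: 59.6
```

```bash
python3 - <<'E'
from h import *
from workcell import r
s=r.sense();keyframe(s);print('axial tq',Rc.inv().apply(s['wrist_torque'])@AX)
E
```

```text
lock xyz [-0.33 -0.04 37.94] rot [-1.000e-03  0.000e+00  1.458e+00] F [ 0.1 -3.3  6.8] tq [-0.65  0.35 -0.23] w 10.5 gf 59.6 t 25.925
axial tq 0.17313052593966757
```

{"op": "drive_tool", "data": {
  "increments": [
    [-0.9, 0, 0, 0, 0, 0, 0.015],
    [-0.9, 0, 0, 0, 0, 0, 0.03],
    [-0.9, 0, 0, 0, 0, 0, 0.03]
  ]
}}

```text
time: 26.3
eef_pos: [596.7, 20.5, 156.9]
tcp_rot: [145.1, 2.7, 95.4]
contact_force: [-3.7, -4.0, 5.9]
width: 10.2
gripper_force: 59.6
```

```bash
python3 - <<'E'
from h import *
from workcell import r
s=r.sense();keyframe(s);print('axial tq',Rc.inv().apply(s['wrist_torque'])@AX)
E
```

```text
lock xyz [-3.200e-01 -3.000e-02  3.794e+01] rot [-1.000e-03  0.000e+00  1.488e+00] F [ 0.3 -3.9  7. ] tq [-0.73  0.37 -0.29] w 10.2 gf 59.6 t 26.3
axial tq 0.17709212037544778
```

{"op": "drive_tool", "data": {
  "increments": [
    [-0.6, 0, 0, -0.1, 0, 0, 0],
    [-0.2, 0, 0, -0.1, 0, 0, 0],
    [-0.2, 0, 0, -0.1, 0, 0, 0],
    [-0.2, 0, 0, -0.1, 0, 0, 0]
  ]
}}

```text
time: 26.8
eef_pos: [596.1, 20.2, 157.3]
tcp_rot: [145.1, 2.6, 95.4]
contact_force: [0.3, -0.7, -0.4]
width: 34.5
gripper_force: 0.0
```

{"op": "drive_tool", "data": {
  "increments": [
    [-0.2, 0, 0, -1, 0, 0, 0],
    [-0.2, 0, 0, -2.5, 0, 0, 0],
    [-0.2, 0, 0, -4, 0, 0, 0],
    [-0.2, 0, 0, -5, 0, 0, 0],
    [-0.2, 0, 0, -5, 0, 0, 0]
  ]
}}

```text
time: 27.42
eef_pos: [567.3, 19.3, 199.5]
tcp_rot: [145.0, 2.7, 95.3]
contact_force: [0.5, -0.5, 0.1]
width: 34.1
gripper_force: 0.0
```

```bash
python3 - <<'E'
from h import *
from workcell import r
s=r.sense();keyframe(s);print(s['joints'].round(1))
p=np.array(s['eef_pos']);go(p+[0,0,120],s['tcp_rot'],s);go(p+[-60,0,160],s['tcp_rot'],s)
E
```

```text
lock xyz [-1.000e-02 -4.800e-01  8.976e+01] rot [-1.000e-03 -2.000e-03  1.489e+00] F [ 0.4 -0.6 -0.2] tq [-0.06  0.64  0.03] w 34.1 gf 0.0 t 27.425
[ 32.2  21.  -50.7 130.3  91.6  21.8 -89.8]
go [-0.57, 6.88, -9.82] [0.0, 0.0, 0.0]
go [-0.2, 4.29, -16.54] [0.0, 0.0, 0.0]
```

{"op": "drive_tool", "data": {
  "increments": [
    [-0.2, 0, 1, -4, 0, 0, 0],
    [-0.2, -0.1, 2, -8, 0, 0, 0],
    [-0.2, -0.2, 3, -12, 0, 0, 0],
    [-0.2, -0.2, 4.3, -16.5, 0, 0, 0],
    [-0.2, -0.2, 4.3, -16.5, 0, 0, 0]
  ]
}}

```text
time: 28.05
eef_pos: [509.0, -1.4, 323.9]
tcp_rot: [146.8, 3.7, 93.4]
contact_force: [-0.9, -1.0, -0.2]
width: 34.1
gripper_force: 0.0
```

{"op": "drive_tool", "data": {
  "increments": [
    [-0.2, 0, 0, -4, 0, 0, 0],
    [-0.2, 0, 0, -4, 0, 0, 0],
    [-0.2, 0, 0, -4, 0, 0, 0]
  ]
}}

```text
time: 28.42
eef_pos: [487.5, -0.1, 358.1]
tcp_rot: [146.6, 3.8, 93.4]
contact_force: [-0.1, 0.7, 0.1]
width: 34.4
gripper_force: 0.0
```

```bash
python3 - <<'E'
from h import *
from workcell import r
D0=pickle.load(open('d1.pkl','rb'));s=r.sense();print(s['eef_pos'],s['time'])
def bar(a,rad): # point on tongue at tongue angle a (home .9 = down slope)
    q=0.9-a;l=np.array([-np.cos(q)*rad,-np.sin(q)*rad,10]);U=np.array([AX[2],0,-AX[0]])
    return O+Rc.apply(np.array([118,0,126])+l[0]*U+l[1]*np.array([0,1,0])+l[2]*AX)
D={}
for n in('side','scene'):
    d=r.snapshot(n);D[n]=d;g=cv2.GaussianBlur(cv2.cvtColor(d['pixels'],cv2.COLOR_RGB2GRAY),(3,3),0);g0=cv2.GaussianBlur(cv2.cvtColor(D0[n]['pixels'],cv2.COLOR_RGB2GRAY),(3,3),0)
    for a in(0,.3,.6,.7,.8,.9,1.0,1.1):
        uv=proj(d,[bar(a,k) for k in(40,55,70,80)]).round().astype(int)
        print(n,a,'before',[int(g0[v,u]) for u,v in uv],'now',[int(g[v,u]) for u,v in uv])
    b=blobs(blue(d['pixels']),4,90,(210,205,290,275));print(len(b),plane(d,b,77).mean(0))
d=D['side'];q=proj(d,bar(.9,70))[0].astype(int);print(q)
g=cv2.cvtColor(d['pixels'],cv2.COLOR_RGB2GRAY);print('\n'.join(' '.join(f'{x:3d}' for x in row) for row in g[q[1]-14:q[1]+20,q[0]-14:q[0]+22]))
pickle.dump(D,open('d3.pkl','wb'))
E
```

```text
[ 4.87537154e+02 -1.21047509e-01  3.58143018e+02] 28.425
side 0 before [48, 52, 58, 49] now [102, 123, 114, 114]
side 0.3 before [125, 125, 117, 113] now [125, 125, 117, 112]
side 0.6 before [127, 126, 122, 117] now [114, 125, 122, 117]
side 0.7 before [126, 126, 118, 104] now [84, 119, 114, 103]
side 0.8 before [124, 124, 111, 81] now [44, 51, 49, 49]
side 0.9 before [124, 122, 118, 112] now [44, 52, 50, 43]
side 1.0 before [126, 123, 122, 92] now [92, 76, 94, 82]
side 1.1 before [124, 126, 124, 112] now [114, 122, 123, 111]
15 [501.49794214  17.77344684  77.        ]
scene 0 before [29, 27, 26, 26] now [57, 56, 38, 22]
scene 0.3 before [39, 40, 79, 51] now [56, 76, 126, 50]
scene 0.6 before [59, 119, 134, 51] now [56, 118, 133, 50]
scene 0.7 before [68, 120, 77, 116] now [38, 111, 73, 112]
scene 0.8 before [56, 127, 72, 57] now [36, 74, 58, 44]
scene 0.9 before [53, 124, 123, 79] now [26, 30, 29, 27]
scene 1.0 before [59, 122, 91, 67] now [32, 44, 36, 44]
scene 1.1 before [88, 121, 105, 53] now [51, 81, 89, 51]
15 [496.76414849  18.48190521  77.        ]
[266 219]
124 124 123 125 1
[... 4178 characters left out ...]
  99  96  96  93  90  88  86  82  74  71  64  69  99 115 115 115 116 114 115 115 114 115 115 114 114 115 114 116 114 111  82
 84  79  73  70  64  61  60  60  60  59  61  62  61  62  62  62  68  99 115 115 115 116 114 115 115 114 114 115 114 114 114 114 114 114 111  87
 62  61  63  61  63  61  62  61  61  59  60  59  58  55  58  60  67 100 115 115 114 115 114 115 115 114 114 115 115 115 115 115 114 115 114 102
 57  57  56  58  55  56  53  53  53  48  48  50  44  46  47  57  66 101 116 116 116 115 116 115 116 115 115 115 115 116 115 115 115 114 114 109
 45  45  45  45  41  41  36  39  37  36  35  38  37  37  40  57  67 100 115 116 114 115 114 114 114 114 114 113 114 114 113 114 114 114 113 109
```

```bash
python3 -c "
from workcell import r
print(r.finish_job())"
```

```text
the job is handed in; nothing more can be done
None
```

I handed the job in at about 28 s: the sheet and second rack are squarely stacked, and the key is fully in and turned, with the tongue measured at about 0.89 rad (home is 0.9). While setting the sheet down, a fingertip first pressed on the lower rack with about 74 N; camera checks showed the rack had not moved.

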